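# Put the feed gearbox in third and start it

## Robot

A 7-joint arm with a two-finger parallel gripper is mounted at the origin on the work surface. World frame = base frame: x ahead of the robot, y to its left, z up, the work surface at z = 0. Lengths are in m, angles in degrees, forces in N, time in s.
With the tool pointing down it reaches from about 0.425 to 0.825 m from the base axis. Payload 3.6 kg.
Tool frame: the origin (TCP) lies midway between the tips of the shut fingers; the grasp point (between the pads) lies 19 mm behind it; z points along the fingers, y is the line along which they close (so a half turn about z gives the same grasp; the last joint's range is limited). The gripper opens to 93 mm and grips with 3 to 60 N. Pads are 15 mm wide; open, the fingers measure 128 mm over their backs; the gripper's body (75 mm by 188 mm) begins 65 mm behind the grasp point.
Start: joints at [-68.898, 35.231, -0.722, 81.555, 0.464, 63.22, -2.315], TCP at [0.25, 0.6, 0.219] pointing down, gripper open.
Joint ranges: [-178.69, 178.69], [-17.37, 117.87], [-77.05, 75.6], [15.02, 138.74], [-78.02, 258.01], [0.78, 113.62], [-162.83, 162.83]. Speed limits (degrees/s): [159.86, 159.86, 180, 180, 180, 180, 180].

## Interface

Orientations are given as a 3x3 rotation matrix whose columns are the frame's x, y, z axes.
In Python, from bench import robot gives the robot as it stands.
- The arm moves only by the shell command python3 -m pendant 'ROWS' [OPENING]. ROWS is JSON, a list that holds one entry, the list of rows, each a list of 6 numbers: the shift along the tool's x, y, z in cm, then the turn, a rotation vector about the tool's x, y, z in degrees. In form: [[[dx, dy, dz, rx, ry, rz], ...]]. A call has exactly 8 rows; each row shifts and turns the commanded pose from where the row before left it, along the tool's axes as they then stand; what a row does not reach is not made up. A row lasts 1/10 s, in which the tool goes at most 50 mm and 8.59 degrees, less where a joint would pass 70% of its speed; a pose out of reach is approached as far as the arm can. A call is refused whole if a number of a shift passes 5 or a number of a turn 8.59, either way. A call with a gripper value outside its range is refused whole. OPENING is the opening, from 0 (shut) to 1 (fully open), set as the call begins (- or left out, the last holds). The fingers move at their own pace and stop on an object; the grip force is fixed at half the most. Time passes only in rows, so rows that do not move let the fingers close, or fill a call up. It gives the time, the measured TCP pose, the force, the opening and the grip force at its end, in the units of the state.
- robot.get_state(): the state, without advancing time (a new reading comes with each control period).
- robot.read_camera(name): name is "side" or "top" or "wrist"; returns the picture (480x640x3 uint8, blue, green, red); there is no depth.
- robot.calibration(name): a dict with "fx", "fy", "cx", "cy" (pixels), "R" (3x3) and "t" (3): a world point X has camera coordinates R X + t. Camera axes: x right, y down, z forward; pixel columns grow to the right and rows downward; lengths in m; the calibration is good to about 2 mm. A picture is of the moment at which its call begins: read the wrist's pose just before it. calibration takes no time and is no camera call; for the wrist camera it gives the pose at the moment of the call.
- robot.job_done(): hands the job in; it is judged then, once.
Trained networks look in the newest picture that a camera, given by its name, has taken for a name from the list of things; names that differ only in an ending like _2 or _b are one class to them, and where a whole thing is asked for, a point or a joint stands for the part that bears it (a point fixed in the world has none). Each returns a list of dicts, best first, with "conf" (0 to 1); they miss things now and then, are a little off and sometimes report something else, mostly with a low value. They report only what shows in the picture. A call takes as long as a camera call. They do not tell look-alikes from the thing itself.
- robot.masks_of(camera, name): "pixels" (480x640 bool, what is visible of it) and "box" ([left, top, right, bottom] in pixels, round what is visible of it).
- robot.pinpoint(camera, name): "point" ([column, row] in pixels: a listed point, or the origin of a listed thing).
The state is a dict: "t": time; "joint_pos": joint angles; "qvel": joint speeds; "tau": joint torques, N m; "eef_pos": TCP position; "eef_rot": TCP orientation; "wrist_force": force on the tool from outside, world axes, zero at the start; "wrist_torque": the same for the moment, N m; "gripper_width": finger opening in m; "grasp_force": force on a finger pad.
Only numpy, scipy, OpenCV 4.12 (cv2) and the standard library are available. Lean on these libraries where they do the work, as an engineer would, in place of code of your own. Each camera call takes 0.05 s, during which the arm holds its last target. There are 200 camera calls.

## Task

Using only pushes of the fingertips, gently move the gear stick through its H-gate into third gear (the slots are as in a car: first left forward, second left back, third right forward, fourth right back), fully home, and only then press the flat start button fully down and let it come up again. Do not pull the stick's knob up, shove or squeeze it hard, or press the mushroom-shaped stop button, and leave the other things on the bench where they are.

Things in the scene. Friction and masses are not known exactly. Their poses are not given: they have to be found in the camera images.
- gearbox: fixed feed gearbox, grey, foot 190 x 170 mm, with a finned motor lying across its far end (125 mm high, up to 195 mm beyond the origin) and a rubber wheel on its left. Origin under the centre of the gate, on the bench. Its x axis is 'forward' (away from the robot, turned by its yaw), y its left, z up. Upper face of the gate plate at z = 112 mm, plate 12 mm thick.
- gate_mid (a point): centre of the H-gate on the upper face of the gate plate. Cross channel along the gearbox's y (left-right); two legs along its x, centred 22 mm left and 22 mm right of here at plate level; all slots 20 mm wide, the legs reach 33 mm forward and back. Slots as in a car: first = left leg forward, second = left leg back, third = right leg forward, fourth = right leg back. The gate walls stop the 12 mm thick steel stem.
- knob: black upright barrel knob on top of the gear stick, diameter 34, 46 mm tall; origin at its centre, z along the stick. The stick pivots on a ball 30 mm above the bench straight below gate_mid; the knob's centre is 147 mm from that pivot (177 mm above the bench when upright), so it moves about 1.9 times as far as the stem in the gate. About 2 N at the knob moves the stick; it stays where it is left (friction, no spring).
- stick_across (a joint): sideways lean of the stick, rad: 0 in the middle, positive to the gearbox's right (-y), negative to its left; nominally -0.28 in the left leg and +0.28 in the right leg (play 0.05 either way). The cross channel can be passed only while stick_fore is within about 0.05 of 0.
- stick_fore (a joint): forward lean of the stick, rad: 0 in the cross channel, positive forward (gearbox +x), negative back; about +0.33 at the forward end and -0.33 at the back end of a leg. At the start anywhere along the left leg.
- knob_lift (a joint): how far the sprung knob is pulled up along the stick, m: 0 = down (normal), stop at 0.010; it takes 20 N to start lifting. It is a safety release and must stay down.
- start_top (a point): centre of the top of the start button: flat round black button, diameter 34, standing 10 mm out of a steel collar of diameter 50, on a grey switch box 78 x 78 x 50 mm fixed to the bench; top 72 mm above the bench.
- start (a joint): travel of the start button, m: 0 out, 0.006 fully pressed; pressed straight down, springs back; 1.5 N to begin, 5 N to the bottom.
- stop_top (a point): centre of the top of the stop button: a wide black mushroom head, diameter 58, top 90 mm above the bench, on a second identical grey switch box. Not to be pressed. The two boxes may stand either way round.
- stop (a joint): travel of the stop mushroom, m: 0 out, 0.006 fully pressed; 1.5 N begins to move it.
- tape_measure: bystander: yellow tape measure standing on edge, 70 x 38 x 62 mm high; loose, origin at the centre of its underside
- pencil: bystander: flat carpenter's pencil lying down, 168 x 14 x 9 mm high; loose, origin at the centre of its underside
- try_square: bystander: try square lying flat, wooden stock 20 x 120 x 20 mm at the origin and steel blade 155 mm long towards its +x; loose, origin at the centre of its underside, on the stock
- glue: bystander: standing white glue bottle, diameter 54, 150 mm high; loose, origin at the centre of its underside
- offcut: bystander: plywood offcut lying flat, 110 x 45 x 18 mm high; loose, origin at the centre of its underside
- screw_pot: bystander: small clear open pot, diameter 68, 55 mm high; loose, origin at the centre of its underside
- drill: bystander: cordless drill standing on its battery, about 190 x 75 mm, 230 mm high; loose, origin at the centre of its underside
There are look-alikes about, which are no part of the job. Leave any orange look-alike of the part that bears start_top alone.

How it is judged:
By the outcome, as a careful person would: the job done as asked, in the order asked, and still so for the second after the job is handed in, with the robot touching nothing.
It also fails if it takes over 70 s, if anything falls off the work surface, if the arm or the gripper's body presses on something with over 40 N, if the wrist force passes 120 N, or if a joint passes its speed limit or range.

## Working session

There is one attempt and no reset: what is moved stays moved. The work goes in short steps, Python scripts to look and compute and a shell command to move; the robot and the scene stay as the last step left them, time stands still between calls to the robot, and variables do not carry over. Pictures are saved under pics/ and viewed, at most 11 in all, crops included, and the job is handed in when it is done.

```bash
mkdir -p pics; ls; cat > h.py <<'E'
import numpy as np,cv2
from bench import robot
def ray(c,p):
    k=robot.calibration(c);R=np.array(k["R"]);t=np.array(k["t"])
    d=R.T@np.array([(p[0]-k["cx"])/k["fx"],(p[1]-k["cy"])/k["fy"],1]);return -R.T@t,d
def atz(c,p,z):
    o,d=ray(c,p);return o+d*(z-o[2])/d[2]
def tri(a):
    A=np.zeros((3,3));b=np.zeros(3)
    for c,p in a:
        o,d=ray(c,p);d=d/np.linalg.norm(d);M=np.eye(3)-np.outer(d,d);A+=M;b+=M@o
    return np.linalg.solve(A,b)
def proj(c,X):
    k=robot.calibration(c);q=np.array(k["R"])@X+np.array(k["t"]);return [k["fx"]*q[0]/q[2]+k["cx"],k["fy"]*q[1]/q[2]+k["cy"]]
E
python3 - <<'E'
from h import *
np.set_printoptions(precision=3,suppress=True)
for c in("top","side"):
    cv2.imwrite(f"pics/{c}0.png",robot.read_camera(c))
    for n,z in(("gearbox",0),("gate_mid",.112),("knob",.177),("start_top",.072),("stop_top",.09),("glue",0),("drill",0),("tape_measure",0),("screw_pot",0),("offcut",0),("pencil",0),("try_square",0)):
        for r in robot.pinpoint(c,n)[:3]:
            print(c,n,round(r["conf"],2),np.round(r["point"],1),atz(c,r["point"],z))
s=robot.get_state();print(s["eef_pos"],s["eef_rot"],s["t"])
E
```

```text
pics
top gearbox 0.69 [264.9 252.1] [0.523 0.146 0.   ]
top gate_mid 0.86 [260.5 247.7] [0.528 0.145 0.112]
top knob 0.65 [266.6 250.1] [0.518 0.123 0.177]
top knob 0.61 [247.7 243.1] [0.535 0.17  0.177]
top knob 0.3 [261.9 246.1] [0.528 0.134 0.177]
top start_top 0.57 [508.4 278.4] [ 0.456 -0.516  0.072]
top start_top 0.5 [455.4 328.2] [ 0.321 -0.374  0.072]
top start_top 0.41 [417.6 273.3] [ 0.466 -0.273  0.072]
top stop_top 0.79 [407.1 213.4] [ 0.625 -0.241  0.09 ]
top glue 0.6 [351.5 300.6] [ 0.389 -0.1    0.   ]
top drill 0.68 [150.7 223.6] [0.6   0.471 0.   ]
top tape_measure 0.71 [389.3 311.1] [ 0.361 -0.206  0.   ]
top screw_pot 0.83 [357.9 191.4] [ 0.698 -0.115  0.   ]
top offcut 0.92 [272.9 312.2] [0.354 0.121 0.   ]
top offcut 0.21 [266.7 247.9] [0.534 0.141 0.   ]
top pencil 0.52 [360.6 231.5] [ 0.584 -0.124  0.   ]
top pencil 0.45 [347.2 298.5] [ 0.395 -0.088  0.   ]
top try_square 0.61 [174.8 323. ] [0.32  0.396 0.   ]
side gearbox 0.78 [304.4 232.4] [ 0.527  0.133 -0.   ]
side gate_mid 0.7 [305.  196.6] [0.534 0.146 0.112]
side knob 0.57 [301.6 170.1] [0.534 0.172 0.177]
side start_top 0.77 [387.7 463. ] [ 0.475 -0.519  0.072]
side start_top 0.58 [334.4 343.2] [ 0.469 -0.265  0.072]
side start_top 0.55 [286.7 413.9] [ 0.335 -0.382  0.072]
side stop_top 0.62 [403.7 306. ] [ 0.635 -0.234  0.09 ]
side glue 0.81 [278.3 309.4] [ 0.394 -0.094 -0.   ]
side drill 0.64 [292.6 153.9] [0.597 0.485 0.   ]
side tape_measure 0.83 [277.9 354.5] [ 0.361 -0.211  0.   ]
side screw_pot 0.61 [405.  285.3] [ 0.705 -0.117  0.   ]
side offcut 0.97 [240.5 248.3] [0.352 0.126 0.   ]
side pencil 0.91 [360.9 295.6] [ 0.591 -0.114  0.   ]
side try_square 0.62 [208.6 187.3] [0.315 0.399 0.   ]
[0.25  0.6   0.219] [[-0.923  0.385 -0.   ]
 [ 0.385  0.923 -0.   ]
 [ 0.    -0.    -1.   ]] 1.3
```

View pics/top0.png

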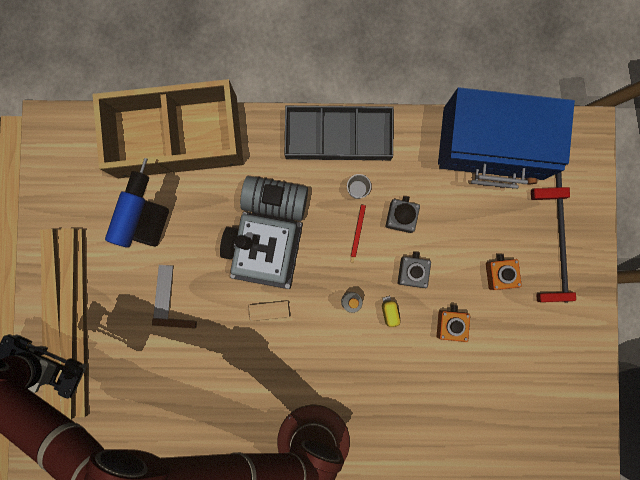

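View pics/side0.png

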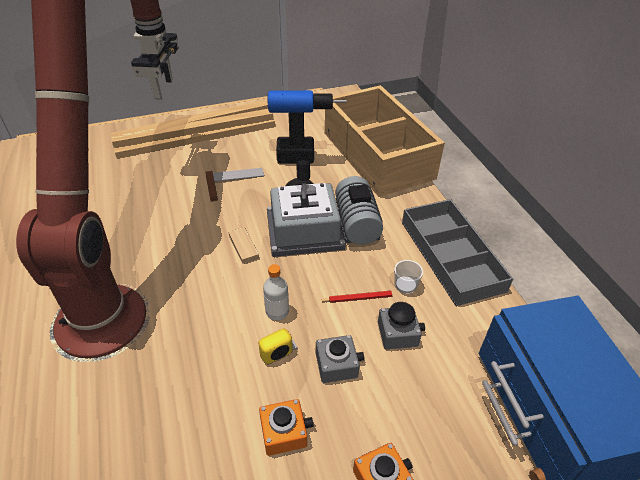

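The pictures show the gearbox at top (265,250) with the knob over the left leg at about (245,242). The grey start button is at (416,271) and the mushroom stop at (404,212). The two orange boxes are the look-alikes. I'll zoom in on the gate next.

```bash
python3 - <<'E'
import cv2,numpy as np
a=cv2.imread("pics/top0.png")[170:295,215:315];b=cv2.imread("pics/side0.png")[160:260,255:390]
a=cv2.resize(a,(400,500),interpolation=cv2.INTER_CUBIC);b=cv2.resize(b,(400,296),interpolation=cv2.INTER_CUBIC)
o=np.zeros((500,800,3),np.uint8);o[:,:400]=a;o[:296,400:]=b;cv2.imwrite("pics/z0.png",o)
from h import *
for c in("top","side"):
    robot.read_camera(c)
    for n in("knob","gearbox"):
        for r in robot.masks_of(c,n)[:2]:
            m=r["pixels"];ys,xs=np.nonzero(m);print(c,n,round(r["conf"],2),r["box"],xs.mean(),ys.mean(),m.sum(),cv2.minAreaRect(np.c_[xs,ys].astype(np.float32)))
E
```

```text
top knob 0.65 [237.8, 235.9, 254.0, 248.8] 243.5752688172043 241.8763440860215 186 ((243.55001831054688, 241.85000610351562), (16.76007080078125, 12.649109840393066), 18.434947967529297)
top gearbox 0.84 [219.3, 174.3, 308.3, 293.0] 265.9717577631024 231.90740480539554 7117 ((262.2532958984375, 230.39955139160156), (78.25896453857422, 105.71751403808594), 10.84030532836914)
top gearbox 0.54 [408.9, 265.3, 422.8, 277.2] 416.0074074074074 271.3037037037037 135 ((416.0, 271.0), (12.0, 12.0), 90.0)
side knob 0.58 [296.1, 162.1, 309.2, 182.6] 302.94594594594594 169.95752895752895 259 ((302.5, 170.0), (20.0, 13.0), 90.0)
side gearbox 0.96 [264.9, 160.0, 385.6, 257.4] 321.0861379754997 214.7163120567376 7755 ((323.0752868652344, 205.04046630859375), (94.24024200439453, 113.91312408447266), 84.5596694946289)
```

View pics/z0.png

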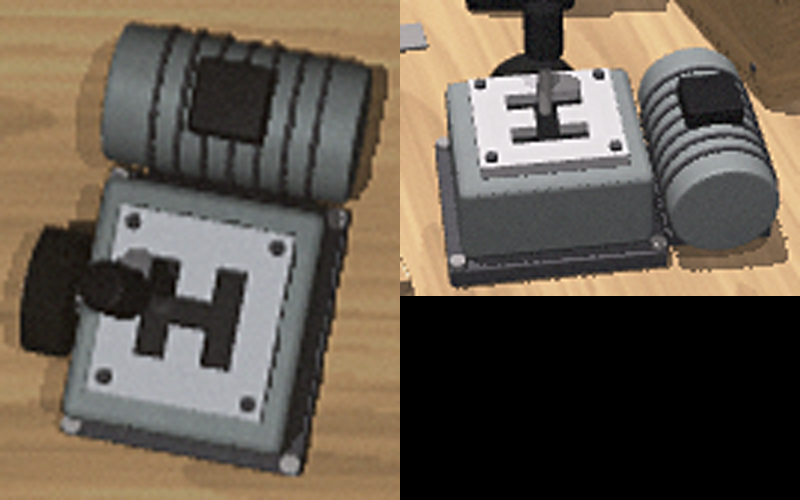

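```bash
cat >> h.py <<'E'
def knob():
    P={}
    for c in("top","side"):
        robot.read_camera(c);rs=robot.masks_of(c,"knob")
        if rs:
            b=rs[0]["box"];P[c]=[(b[0]+b[2])/2,(b[1]+b[3])/2];print(c,rs[0]["conf"],b)
        for r in robot.pinpoint(c,"knob"):print("  pp",c,r["conf"],r["point"])
    return P
E
python3 - <<'E'
from h import *
np.set_printoptions(precision=4,suppress=True)
S=np.array([[133,221],[277,248],[104,376],[248,404]])/4+[215,170]-.4
W=np.array([atz("top",p,.112) for p in S]);print(W,W.mean(0))
e=W[1]-W[0]+W[3]-W[2];f=W[0]-W[2]+W[1]-W[3]
print("yaw",np.degrees(np.arctan2(f[1],f[0])),np.degrees(np.arctan2(e[1],e[0]))+90)
B=np.array([[482,85],[598,75],[490,157],[616,145]])/2.963+[255,160]-.3
V=np.array([atz("side",p,.112) for p in B]);print(V,V.mean(0))
f=V[1]-V[0]+V[3]-V[2];print("yaw side",np.degrees(np.arctan2(f[1],f[0])))
print("H tri",tri([("top",[260.5,247.7]),("side",[305,196.6])]))
y=np.radians(-10.6);G=np.append((W.mean(0)+V.mean(0))[:2]/2,0);R=np.array([[np.cos(y),-np.sin(y),0],[np.sin(y),np.cos(y),0],[0,0,1]])
print("G",G)
K=tri([("top",[243.5,242.]),("side",[302,170])]);print("K",K,R.T@(K-G))
for c,p in(("top",[243.5,242]),("side",[302,170]),("side",[302.5,172])):print(c,R.T@(atz(c,p,.171)-G))
for a in(-.33,-.2,0,.2,.33):
    k=G+R@np.array([.147*np.sin(a),.147*np.sin(.28),.03+.147*np.cos(a)*np.cos(.28)]);print(a,k,proj("top",k),proj("side",k))
for c,P in(("top",(416,271)),("side",(338,347))):print("start",atz(c,P,.072))
s=tri([("top",(417,272)),("side",(335.5,345))]);print(s)
E
```

```text
[[0.5875 0.1797 0.112 ]
 [0.5708 0.0849 0.112 ]
 [0.4855 0.1969 0.112 ]
 [0.4684 0.1023 0.112 ]] [0.5281 0.141  0.112 ]
yaw -9.58702533170961 -10.147387751942091
[[ 0.8208  0.0896  0.112 ]
 [ 0.9243  0.0713  0.112 ]
 [ 0.7855  0.0023  0.112 ]
 [ 0.8927 -0.0161  0.112 ]] [0.8558 0.0368 0.112 ]
yaw side -9.874532725033614
H tri [0.5305 0.1445 0.1142]
G [0.6919 0.0889 0.    ]
K [0.5378 0.1819 0.1695] [-0.1686  0.0631  0.1695]
top [-0.1684  0.0628  0.171 ]
side [-0.169   0.0611  0.171 ]
side [-0.1687  0.0529  0.171 ]
-0.33 [0.6526 0.1376 0.1637] [np.float64(262.1141222671006), np.float64(197.30683965531733)] [np.float64(351.0356922444659), np.float64(173.69658575444066)]
-0.2 [0.6707 0.1342 0.1685] [np.float64(263.3627965428919), np.float64(189.9003764023723)] [np.float64(358.3909016202564), np.float64(171.6121142813036)]
0 [0.6994 0.1288 0.1713] [np.float64(265.55860241055115), np.float64(178.44158673207858)] [np.float64(369.9306667783462), np.float64(169.84051060043447)]
0.2 [0.7281 0.1234 0.1685] [np.float64(267.9858058362621), np.float64(167.4319273833429)] [np.float64(381.2418261129141), np.float64(169.87518144036204)]
0.33 [0.7462 0.12   0.1637] [np.float64(269.62750307837564), np.float64(160.78661718087005)] [np.float64(388.21089523040484), np.float64(170.86089086061963)]
start [ 0.4725 -0.2685  0.072 ]
start [ 0.4725 -0.2761  0.072 ]
[ 0.4694 -0.2709  0.0731]
```

```bash
python3 - <<'E'
import cv2,numpy as np
a=cv2.imread("pics/top0.png")[228:258,225:270];b=cv2.imread("pics/side0.png")[155:205,280:330]
a=cv2.resize(a,(400,267),interpolation=cv2.INTER_CUBIC);b=cv2.resize(b,(400,400),interpolation=cv2.INTER_CUBIC)
c=cv2.imread("pics/top0.png")[250:290,395:440];d=cv2.imread("pics/side0.png")[325:375,310:360]
o=np.zeros((600,800,3),np.uint8);o[:267,:400]=a;o[:400,400:]=b;o[280:480,:225]=cv2.resize(c,(225,200));o[400:600,400:600]=cv2.resize(d,(200,200));cv2.imwrite("pics/z1.png",np.clip(o*1.8,0,255).astype(np.uint8))
E
```

```text
(no output)
```

View pics/z1.png

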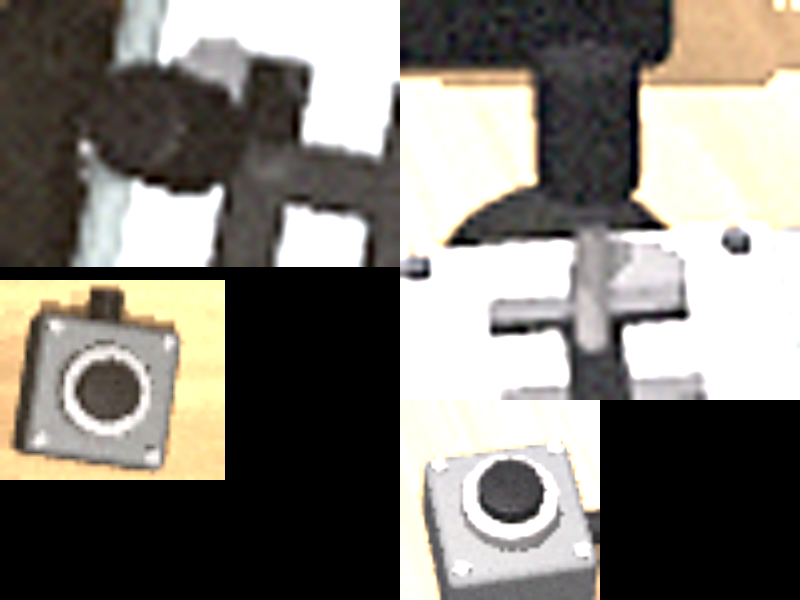

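```bash
cat >> h.py <<'E'
yw=np.radians(-9.9);Rg=np.array([[np.cos(yw),-np.sin(yw),0],[np.sin(yw),np.cos(yw),0],[0,0,1]])
E
python3 - <<'E'
from h import *
np.set_printoptions(precision=4,suppress=True)
B=(np.array([[482,85],[598,75],[490,157],[616,145]])-[400,0])/2.963+[255,160]-.3
V=np.array([atz("side",p,.112) for p in B]);print(V.mean(0))
f=V[1]-V[0]+V[3]-V[2];print("yaw side",np.degrees(np.arctan2(f[1],f[0])))
G=(V.mean(0)+[.5281,.141,.112])/2*[1,1,0];print("G",G)
ks=[303.0,171.4];kt=[243.6,241.7]
K=tri([("top",kt),("side",ks)]);print("K",K,Rg.T@(K-G))
for c,p in(("top",kt),("side",ks)):print(c,Rg.T@(atz(c,p,.171)-G))
for a in(-.2,-.1,0,.1,.2):
    k=G+Rg@np.array([.147*np.sin(a),.147*np.sin(.28),.03+.147*np.cos(a)*np.cos(.28)]);print(a,k,proj("top",k),proj("side",k))
print(proj("top",G+[0,0,.112]),proj("side",G+[0,0,.112]))
print(robot.get_state()["t"])
E
```

```text
[0.5299 0.1403 0.112 ]
yaw side -9.670831958159203
G [0.529  0.1407 0.    ]
K [0.5397 0.1822 0.1644] [0.0034 0.0427 0.1644]
top [0.0026 0.0417 0.171 ]
side [0.0029 0.0342 0.171 ]
-0.2 [0.5072 0.1857 0.1685] [np.float64(241.78250733811558), np.float64(254.25818554124518)] [np.float64(289.9689951139982), np.float64(171.70235842902684)]
-0.1 [0.5215 0.1832 0.1706] [np.float64(242.75726803472588), np.float64(248.53438519687438)] [np.float64(295.71707404104666), np.float64(170.55008858387072)]
0 [0.536  0.1807 0.1713] [np.float64(243.82708687798925), np.float64(242.78175524158493)] [np.float64(301.5307643632614), np.float64(169.84365050290575)]
0.1 [0.5505 0.1782 0.1706] [np.float64(244.9779563151804), np.float64(237.0756624388741)] [np.float64(307.3384482830785), np.float64(169.5907644029587)]
0.2 [0.5648 0.1757 0.1685] [np.float64(246.1945958904982), np.float64(231.490518759876)] [np.float64(313.069039294556), np.float64(169.7925052191284)]
[np.float64(262.34665320486704), np.float64(247.26646748533656)] [np.float64(303.7830652088659), np.float64(198.35844517697853)]
1.6
```

```bash
python3 -m pendant '[[[0,0,-3,0,0,-6.35],[0,0,-3,0,0,-6.35],[-2.97,-2.57,0,0,0,0],[-2.97,-2.57,0,0,0,0],[-2.97,-2.57,0,0,0,0],[-2.97,-2.57,0,0,0,0],[-2.97,-2.57,0,0,0,0],[-2.97,-2.57,0,0,0,0]]]' 0
python3 -m pendant '[[[-2.97,-2.57,0,0,0,0],[-2.97,-2.57,0,0,0,0],[-2.97,-2.57,0,0,0,0],[-2.97,-2.57,0,0,0,0],[-2.97,-2.57,0,0,0,0],[-2.97,-2.57,0,0,0,0],[0,0,0,0,0,0],[0,0,0,0,0,0]]]'
```

```text
t: 2.4
eef_pos: [0.3998, 0.416, 0.2789]
eef_rot: [[-0.985, 0.172, 0.0], [0.172, 0.985, 0.0], [-0.0, 0.0, -1.0]]
wrist_force: [0.7, 0.3, -0.3]
gripper_width: 0.0336
grasp_force: 0.0
t: 3.2
eef_pos: [0.5484, 0.2339, 0.2785]
eef_rot: [[-0.985, 0.175, -0.0], [0.175, 0.985, 0.0], [0.0, 0.0, -1.0]]
wrist_force: [-0.3, 0.6, 0.9]
gripper_width: 0.0004
grasp_force: 0.0
```

Right on target. I'll lower to z of about 0.164 and check the side and top views.

```bash
python3 -m pendant '[[[0,0,2,0,0,0],[0,0,2.5,0,0,0],[0,0,2.5,0,0,0],[0,0,2,0,0,0],[0,0,1.5,0,0,0],[0,0,1,0,0,0],[0,0,0,0,0,0],[0,0,0,0,0,0]]]'
cat > look.py <<'E'
from h import *
import sys
a=robot.read_camera("side")[120:240,250:390];b=robot.read_camera("top")[190:310,200:340]
o=np.hstack([cv2.resize(x,(400,343),interpolation=cv2.INTER_CUBIC) for x in(a,b)])
cv2.imwrite(f"pics/{sys.argv[1]}.png",np.clip(o*1.5,0,255).astype(np.uint8))
E
python3 look.py a1
```

```text
t: 4.0
eef_pos: [0.5479, 0.2358, 0.1642]
eef_rot: [[-0.985, 0.171, 0.001], [0.171, 0.985, 0.001], [-0.0, 0.001, -1.0]]
wrist_force: [-0.1, -0.7, 0.1]
gripper_width: 0.0002
grasp_force: 0.0
```

View pics/a1.png

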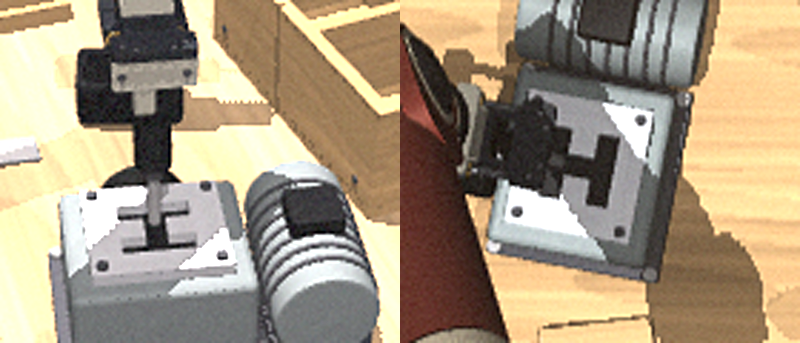

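Side view: the knob is at (153,145), with the finger in line behind it at about (147,100), and the stem sits at the cross channel. Now a gentle push to the right.

```bash
python3 -m pendant '[[[0,-0.8,0,0,0,0],[0,-0.6,0,0,0,0],[0,-0.5,0,0,0,0],[0,-0.4,0,0,0,0],[0,-0.4,0,0,0,0],[0,-0.4,0,0,0,0],[0,-0.4,0,0,0,0],[0,0,0,0,0,0]]]'
```

```text
t: 4.9
eef_pos: [0.5417, 0.1992, 0.1635]
eef_rot: [[-0.985, 0.173, -0.001], [0.173, 0.985, -0.001], [0.0, -0.001, -1.0]]
wrist_force: [-0.5, 0.1, 1.1]
gripper_width: 0.0002
grasp_force: 0.5
```

```bash
python3 -m pendant '[[[0,-0.3,0,0,0,0],[0,-0.3,0,0,0,0],[0,-0.3,0,0,0,0],[0,-0.3,0,0,0,0],[0,-0.3,0,0,0,0],[0,-0.3,0,0,0,0],[0,-0.2,0,0,0,0],[0,0,0,0,0,0]]]'; python3 look.py a2
```

```text
t: 5.7
eef_pos: [0.5383, 0.1798, 0.1635]
eef_rot: [[-0.985, 0.173, -0.001], [0.173, 0.985, -0.001], [0.0, -0.001, -1.0]]
wrist_force: [-0.6, 1.5, 0.0]
gripper_width: 0.0004
grasp_force: 0.3
```

View pics/a2.png

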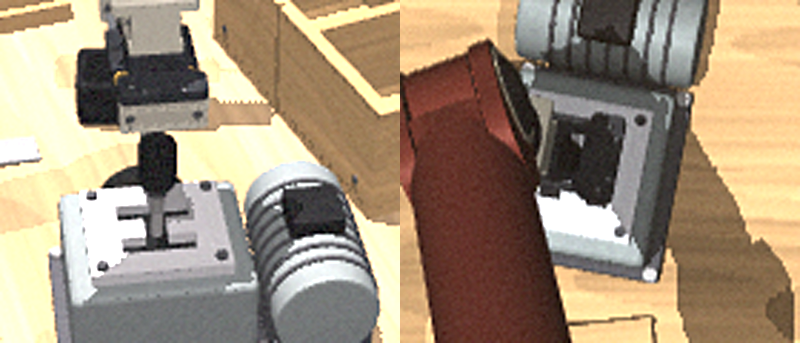

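The knob now stands at about (158,160) in the side crop. It has moved into the cross channel with only 1.5 N, so I'll carry on.

```bash
python3 -m pendant '[[[0,-0.4,0,0,0,0],[0,-0.4,0,0,0,0],[0,-0.4,0,0,0,0],[0,-0.4,0,0,0,0],[0,-0.4,0,0,0,0],[0,-0.4,0,0,0,0],[0,-0.3,0,0,0,0],[0,0,0,0,0,0]]]'
python3 -m pendant '[[[0,-0.3,0,0,0,0],[0,-0.3,0,0,0,0],[0,-0.3,0,0,0,0],[0,-0.3,0,0,0,0],[0,-0.2,0,0,0,0],[0,-0.2,0,0,0,0],[0,0,0,0,0,0],[0,0,0,0,0,0]]]'
```

```text
t: 6.6
eef_pos: [0.5336, 0.153, 0.1636]
eef_rot: [[-0.985, 0.173, -0.001], [0.173, 0.985, -0.001], [0.0, -0.001, -1.0]]
wrist_force: [-0.7, -0.0, 0.5]
gripper_width: 0.0006
grasp_force: 0.1
t: 7.4
eef_pos: [0.5309, 0.1377, 0.1636]
eef_rot: [[-0.985, 0.173, -0.001], [0.173, 0.985, -0.001], [0.0, -0.001, -1.0]]
wrist_force: [-0.6, 1.1, 0.2]
gripper_width: 0.0006
grasp_force: 0.1
```

```bash
python3 -m pendant '[[[0,-0.1,0,0,0,0],[0,-0.1,0,0,0,0],[0,-0.1,0,0,0,0],[0,-0.05,0,0,0,0],[0,0,0,0,0,0],[0,0,0,0,0,0],[0,0,0,0,0,0],[0,0,0,0,0,0]]]'
python3 - <<'E'
from h import *
P=knob();np.set_printoptions(precision=4,suppress=True)
G=np.array([.529,.1407,0])
for c in P:print(c,Rg.T@(atz(c,P[c],.171)-G))
E
python3 look.py a3
```

```text
t: 8.2
eef_pos: [0.5304, 0.1348, 0.1636]
eef_rot: [[-0.985, 0.172, -0.0], [0.172, 0.985, -0.0], [0.0, -0.0, -1.0]]
wrist_force: [0.6, 0.4, 0.5]
gripper_width: 0.0005
grasp_force: 0.4
top 0.38 [279.6, 243.4, 280.0, 254.5]
  pp top 0.56 [279.9, 246.5]
side 0.63 [301.2, 181.0, 315.6, 200.2]
  pp side 0.74 [305.9, 188.3]
top [ 0.0014 -0.0511  0.171 ]
side [ 0.0064 -0.0421  0.171 ]
```

View pics/a3.png

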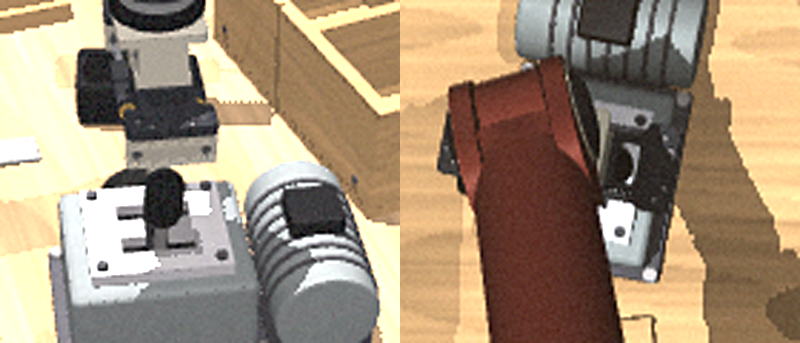

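The knob is now in the right leg, at (163,200) in the side crop. I'll back off to the left, go round behind it, then push forward.

```bash
python3 -m pendant '[[[0,0.7,0,0,0,0],[0,1.3,0,0,0,0],[1,0,0,0,0,0],[2,0,0,0,0,0],[2,0,0,0,0,0],[0,-1.5,0,0,0,0],[0,-2.2,0,0,0,0],[0,-1.7,0,0,0,0]]]'
python3 -m pendant '[[[-0.5,0,0,0,0,0],[-0.5,0,0,0,0,0],[-0.4,0,0,0,0,0],[-0.3,0,0,0,0,0],[-0.3,0,0,0,0,0],[-0.3,0,0,0,0,0],[-0.3,0,0,0,0,0],[0,0,0,0,0,0]]]'
```

```text
t: 9.4
eef_pos: [0.4751, 0.108, 0.1638]
eef_rot: [[-0.985, 0.173, 0.0], [0.173, 0.985, -0.001], [-0.0, -0.001, -1.0]]
wrist_force: [1.1, -0.6, -0.1]
gripper_width: 0.0007
grasp_force: 0.0
t: 10.2
eef_pos: [0.5008, 0.1057, 0.1635]
eef_rot: [[-0.985, 0.172, -0.001], [0.172, 0.985, 0.0], [0.001, 0.0, -1.0]]
wrist_force: [-1.5, 1.1, 0.7]
gripper_width: 0.0003
grasp_force: 0.4
```

```bash
python3 -m pendant '[[[-0.3,0,0,0,0,0],[-0.4,0,0,0,0,0],[-0.4,0,0,0,0,0],[-0.4,0,0,0,0,0],[-0.4,0,0,0,0,0],[-0.3,0,0,0,0,0],[-0.2,0,0,0,0,0],[0,0,0,0,0,0]]]'
python3 -m pendant '[[[-0.2,0,0,0,0,0],[-0.2,0,0,0,0,0],[-0.2,0,0,0,0,0],[-0.2,0,0,0,0,0],[-0.2,0,0,0,0,0],[-0.2,0,0,0,0,0],[-0.2,0,0,0,0,0],[0,0,0,0,0,0]]]'; python3 look.py a4
```

```text
t: 11.0
eef_pos: [0.525, 0.1011, 0.1634]
eef_rot: [[-0.985, 0.173, 0.0], [0.173, 0.985, -0.0], [-0.0, -0.0, -1.0]]
wrist_force: [-1.4, -0.2, -0.1]
gripper_width: 0.0006
grasp_force: 0.4
t: 11.8
eef_pos: [0.5391, 0.0989, 0.1638]
eef_rot: [[-0.985, 0.172, 0.001], [0.172, 0.985, 0.0], [-0.001, 0.0, -1.0]]
wrist_force: [-0.8, 0.4, -0.9]
gripper_width: 0.0005
grasp_force: 0.5
```

View pics/a4.png

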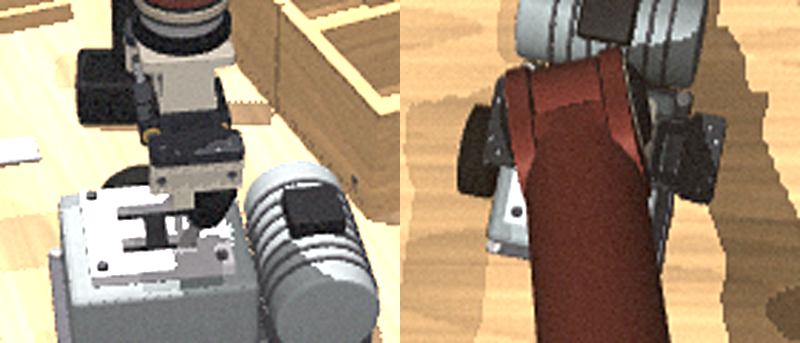

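The stick is leaning well forward, with the knob at (208,205). I'll creep up to the end stop.

```bash
python3 -m pendant '[[[-0.1,0,0,0,0,0],[-0.1,0,0,0,0,0],[-0.1,0,0,0,0,0],[-0.1,0,0,0,0,0],[0,0,0,0,0,0],[0,0,0,0,0,0],[0,0,0,0,0,0],[0,0,0,0,0,0]]]'; python3 -m pendant '[[[-0.1,0,0,0,0,0],[-0.1,0,0,0,0,0],[0,0,0,0,0,0],[0,0,0,0,0,0],[0,0,0,0,0,0],[0,0,0,0,0,0],[0,0,0,0,0,0],[0,0,0,0,0,0]]]'
```

```text
t: 12.7
eef_pos: [0.5406, 0.0986, 0.1634]
eef_rot: [[-0.985, 0.172, -0.004], [0.172, 0.985, -0.0], [0.004, -0.001, -1.0]]
wrist_force: [-5.4, 2.0, 2.0]
gripper_width: 0.0005
grasp_force: 2.9
t: 13.5
eef_pos: [0.541, 0.0985, 0.1633]
eef_rot: [[-0.985, 0.171, -0.007], [0.171, 0.985, 0.0], [0.007, -0.001, -1.0]]
wrist_force: [-7.1, 0.5, 3.4]
gripper_width: 0.0009
grasp_force: 4.3
```

Force rose from about 1.5 N to 7 N with no further motion, so the stick is at the end stop. I'll back off, lift and check.

```bash
python3 -m pendant '[[[0.6,0,0,0,0,0],[1.5,0,0,0,0,0],[3,0,0,0,0,0],[4,0,-2,0,0,0],[1,0,-4.5,0,0,0],[0,-4.5,-2,0,0,0],[0,-5,0,0,0,0],[0,-5,0,0,0,0]]]'
python3 - <<'E'
from h import *
P=knob();np.set_printoptions(precision=4,suppress=True)
G=np.array([.529,.1407,0])
for c in P:print(c,Rg.T@(atz(c,P[c],.164)-G))
if len(P)==2:print(Rg.T@(tri(list(P.items()))-G))
for a in(.25,.29,.33):
    k=G+Rg@np.array([.147*np.sin(a),-.147*np.sin(.28)*np.cos(a),.03+.147*np.cos(a)*np.cos(.28)]);print(a,proj("top",k),proj("side",k))
E
python3 look.py a5
```

```text
t: 14.3
eef_pos: [0.422, -0.0294, 0.2505]
eef_rot: [[-0.985, 0.171, 0.008], [0.171, 0.985, -0.001], [-0.009, 0.0, -1.0]]
wrist_force: [0.5, -0.6, 0.6]
gripper_width: 0.0008
grasp_force: 0.0
top 0.47 [275.0, 221.7, 287.0, 240.7]
  pp top 0.66 [280.9, 228.9]
side 0.6 [317.6, 178.6, 334.3, 202.5]
  pp side 0.63 [323.6, 189.9]
top [ 0.0464 -0.0451  0.164 ]
side [ 0.0495 -0.0392  0.164 ]
[ 0.0472 -0.0457  0.1695]
0.25 [np.float64(277.94659894122344), np.float64(234.566872181965)] [np.float64(320.58768205383785), np.float64(190.12932694474526)]
0.29 [np.float64(278.247984786449), np.float64(232.387027296729)] [np.float64(322.87447400215336), np.float64(190.29900010535474)]
0.33 [np.float64(278.52642630595994), np.float64(230.24265125372247)] [np.float64(325.1209342211934), np.float64(190.52370115484092)]
```

View pics/a5.png

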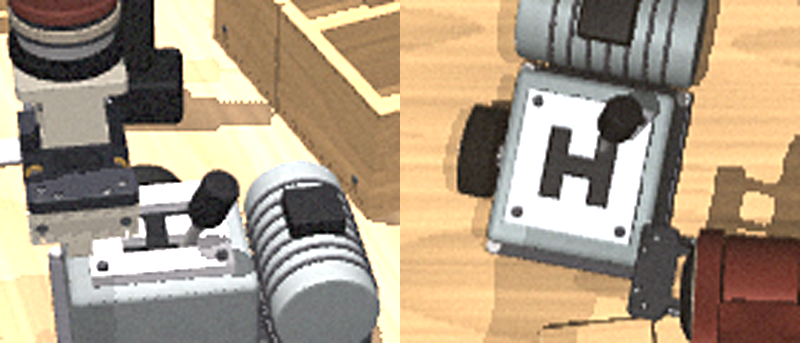

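Top crop: the knob is at (622,118), over the forward end of the right leg, which measures about 47 mm forward, so third is fully home. Now to the start button.

```bash
python3 -m pendant '[[[-1.5,-3.8,0,0,0,0],[-1.5,-3.8,0,0,0,0],[-1.5,-3.8,0,0,0,0],[-1.5,-3.8,0,0,0,0],[-1.5,-3.9,0,0,0,0],[-1.4,-3.9,0,0,0,0],[0,0,0,0,0,0],[0,0,0,0,0,0]]]'
python3 -m pendant '[[[0,0,2.5,0,0,0],[0,0,3.5,0,0,0],[0,0,3.5,0,0,0],[0,0,3,0,0,0],[0,0,2,0,0,0],[0,0,1,0,0,0],[0,0,0,0,0,0],[0,0,0,0,0,0]]]'
python3 - <<'E'
from h import *
o=[]
for c in("top","side","wrist"):
    im=robot.read_camera(c)
    if c=="wrist":cv2.imwrite("pics/w.png",im)
    for n in("start_top","stop_top"):
        for r in robot.pinpoint(c,n)[:4]:print(c,n,round(r["conf"],2),np.round(r["point"]),np.round(atz(c,r["point"],.072 if n[2]=="a" else .09),4))
    if c=="side":o.append(cv2.resize(im[270:390,270:430],(533,400)))
    if c=="wrist":o.append(cv2.resize(im,(267,200)))
p=np.zeros((400,800,3),np.uint8);p[:,:533]=o[0];p[:200,533:]=o[1];cv2.imwrite("pics/b1.png",np.clip(p*1.5,0,255).astype(np.uint8))
E
```

```text
t: 15.5
eef_pos: [0.4685, -0.2688, 0.2479]
eef_rot: [[-0.985, 0.172, -0.001], [0.172, 0.985, 0.001], [0.001, 0.001, -1.0]]
wrist_force: [0.2, 1.0, -0.2]
gripper_width: 0.0007
grasp_force: 0.0
t: 16.3
eef_pos: [0.4689, -0.2688, 0.0945]
eef_rot: [[-0.985, 0.171, 0.002], [0.171, 0.985, -0.0], [-0.002, -0.0, -1.0]]
wrist_force: [0.1, 0.0, 0.3]
gripper_width: 0.0006
grasp_force: 0.0
top start_top 0.64 [458. 327.] [ 0.3252 -0.3805  0.072 ]
top stop_top 0.93 [406. 213.] [ 0.6266 -0.239   0.09  ]
side start_top 0.85 [285. 414.] [ 0.3318 -0.382   0.072 ]
side start_top 0.53 [386. 465.] [ 0.4701 -0.5208  0.072 ]
side start_top 0.45 [334. 349.] [ 0.4624 -0.2786  0.072 ]
side stop_top 0.7 [401. 308.] [ 0.6284 -0.2358  0.09  ]
wrist start_top 0.92 [312. 294.] [ 0.473  -0.2714  0.072 ]
```

View pics/b1.png

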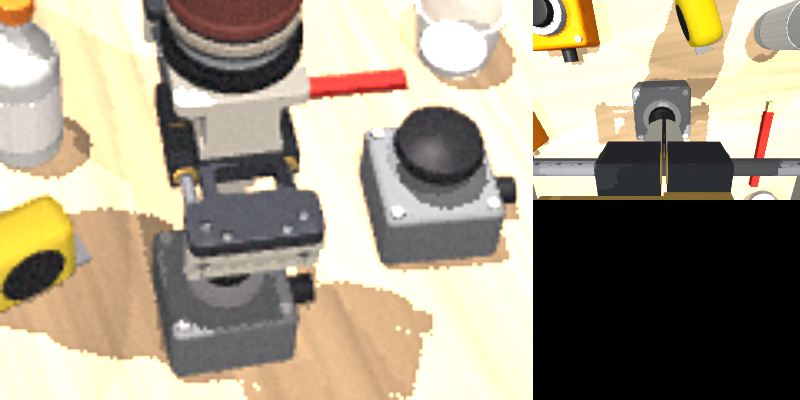

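The closed fingers sit right above the grey start box's button, in the side crop at about (230,290), and the mushroom is well clear. Now the press.

```bash
python3 -m pendant '[[[0,-0.1,0.8,0,0,0],[0,-0.1,0.7,0,0,0],[0,0,0.4,0,0,0],[0,0,0.2,0,0,0],[0,0,0.2,0,0,0],[0,0,0.2,0,0,0],[0,0,0,0,0,0],[0,0,0,0,0,0]]]';python3 -m pendant '[[[0,0,0.1,0,0,0],[0,0,0.1,0,0,0],[0,0,0.1,0,0,0],[0,0,0.1,0,0,0],[0,0,0,0,0,0],[0,0,0,0,0,0],[0,0,0,0,0,0],[0,0,0,0,0,0]]]'
```

```text
t: 17.55
eef_pos: [0.4669, -0.2713, 0.0688]
eef_rot: [[-0.985, 0.172, -0.001], [0.172, 0.985, 0.0], [0.001, 0.0, -1.0]]
wrist_force: [-2.4, 0.7, 3.5]
gripper_width: 0.0005
grasp_force: 1.7
t: 18.35
eef_pos: [0.4672, -0.2714, 0.0662]
eef_rot: [[-0.985, 0.172, -0.0], [0.172, 0.985, 0.0], [0.0, 0.0, -1.0]]
wrist_force: [-4.8, 3.2, 14.1]
gripper_width: 0.0002
grasp_force: 7.2
```

At the bottom (z 66 mm, 14 N). I'll lift clear and check both the button and the stick.

```bash
python3 -m pendant '[[[0,0,-0.5,0,0,0],[0,0,-1,0,0,0],[0,0,-3,0,0,0],[0,0,-4,0,0,0],[0,0,-4,0,0,0],[4,0,-3,0,0,0],[4,0,0,0,0,0],[0,0,0,0,0,0]]]'
python3 - <<'E'
from h import *
t=robot.read_camera("top");s=robot.read_camera("side")
o=np.hstack([cv2.resize(t[160:360,100:460],(440,244)),cv2.resize(s[150:400,200:440],(360,375))[:244]]) if 0 else None
p=np.zeros((480,800,3),np.uint8);p[:244,:440]=cv2.resize(t[160:360,100:460],(440,244));p[:375,440:]=cv2.resize(s[150:400,200:440],(360,375))
cv2.imwrite("pics/c1.png",np.clip(p*1.4,0,255).astype(np.uint8))
print(robot.get_state()["wrist_force"],robot.get_state()["eef_pos"])
E
```

```text
t: 19.15
eef_pos: [0.3841, -0.2573, 0.2206]
eef_rot: [[-0.984, 0.176, -0.001], [0.176, 0.984, 0.0], [0.001, 0.0, -1.0]]
wrist_force: [0.7, -0.7, 0.4]
gripper_width: 0.0002
grasp_force: 0.0
[ 0.52419657 -0.08069909 -0.6752167 ] [ 0.3892351  -0.25788607  0.22039016]
```

View pics/c1.png

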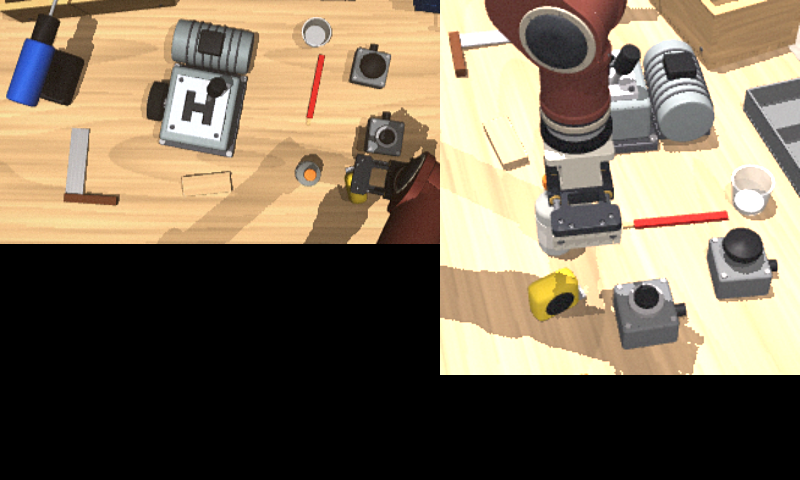

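The stick is still in third, with the knob at (217,86) in the top crop. The start button is up again at (646,296), the bystanders haven't moved, and the robot is touching nothing.

```bash
python3 -c "
from bench import robot;print(robot.job_done())"
```

```text
the job is handed in; nothing more can be done
None
```

The job is handed in: the stick is fully home in third, start was then pressed to the bottom and came back up, and the stop button and bystanders were left alone.

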